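# Clamp a pine blank in the drilling jig with the hex key

### The arm

A 6-joint arm with a two-finger parallel gripper is mounted at the origin on the work surface. World frame = base frame: x ahead of the robot, y to its left, z up, the work surface at z = 0. Lengths are in m, angles in rad, forces in N, time in s.
With the tool pointing down it reaches from about 0.375 to 0.9 m from the base axis. Payload 3.1 kg.
Tool frame: the origin (TCP) lies midway between the tips of the shut fingers; the grasp point (between the pads) lies r.hold_point_z behind it (r.hold_point_z is the distance from the TCP to the grasp point, in m); z points along the fingers, y is the line along which they close (so a half turn about z gives the same grasp; the last joint's range is limited). The gripper opens to 87 mm and grips with 3 to 60 N. Pads are 19 mm wide; open, the fingers measure 117 mm over their backs; the gripper's body (75 mm by 190 mm) begins 51 mm behind the grasp point.
Start: joints at [-1.361, 0.527, 1.433, -0, 1.181, -0.178], TCP at [0.237, -0.578, 0.223] pointing down, gripper open.
Joint ranges: [-3.08, 3.08], [-0.75, 2.2], [0.22, 2.44], [-1.43, 4.57], [0, 2.65], [-2.85, 2.85]. Speed limits (rad/s): [2.79, 2.79, 3.14, 3.14, 3.14, 3.14].

### API

Orientations are given as a rotation vector (axis times angle).
In Python, from workcell import r, capture, camera_params gives the robot as it stands. The module is installed in compiled form; this text tells all that it offers.
- The arm moves only by the tool send_rows, never from a script. Its argument "targets" is a list of rows, each an object with "claw": the opening, from 0 (shut) to 1 (fully open); "slide": the shift along the world's x, y, z in mm, a list of three; "twist": the turn, a rotation vector about the world's x, y, z in degrees, a list of three. In form: [{"claw": claw, "slide": [tx, ty, tz], "twist": [wx, wy, wz]}, ...]. A call has 1 to 5 rows; each row is the pose to reach, as a shift and turn from the pose commanded when the call began; what a row does not reach only later rows make up. A row lasts 1/12 s, in which the tool goes at most 41.7 mm and 7.16 degrees, less where a joint would pass 70% of its speed; a pose out of reach is approached as far as the arm can. A call with a gripper value outside its range is refused whole. The fingers move at their own pace and stop on an object; "grip_force" is the grip in N (left out, the last holds). Time passes only in rows, so rows that repeat a pose let the fingers close. It gives the time, the measured TCP pose, the force, the opening and the grip force at its end, in the units of the state.
- r.observe(): the state, without advancing time (a new reading comes with each control period).
- capture(name): name is "scene" or "top" or "wrist"; returns (picture, depth): 480x640x3 uint8, blue, green, red; 480x640 float32, m along the optical axis (not along the pixel's ray), 0 where there is no reading.
- camera_params(name): a dict with "intrinsics" (3x3 intrinsics, pixels), "xyz" and "attitude" of the camera in the world. Camera axes: x right, y down, z forward; pixel columns grow to the right and rows downward; lengths in m; the calibration is good to about 2 mm. A picture is of the moment at which its call begins: read the wrist's pose just before it. camera_params takes no time and is no camera call; for the wrist camera it gives the pose at the moment of the call.
- r.finish_job(): hands the job in; it is judged then, once.
The state is a dict: "t": time; "q": joint angles; "joint_velocities": joint speeds; "tau": joint torques, N m; "position": TCP position; "tool_rot": TCP orientation; "wrist_force": force on the tool from outside, world axes, zero at the start; "ft_torque": the same for the moment, N m; "gripper_width": finger opening in m; "gripper_force": force on a finger pad.
Only numpy, scipy, OpenCV 4.12 (cv2) and the standard library are available. Lean on these libraries where they do the work, as an engineer would, in place of code of your own. Each camera call takes 0.05 s, during which the arm holds its last target. There are 200 camera calls.

### The job

Clamp the pine blank in the drilling jig: take the red T-handled hex key from its wooden stand, lower it gently down the brass-mouthed bore, feel for the hidden hex socket by turning the key under light pressure until it drops fully in (never force it or wrench it half in), and turn it clockwise, seen from above, up to the stop so that the jaw holds the blank against the fence. Then draw the key out and put it back in its stand, fully down, leaving everything else on the bench where it is.

Things in the scene. Friction and masses are not known exactly. Their poses are not given: they have to be found in the camera images.
- jig: Fixed drilling jig, base 170 x 256 x 12 mm. Origin at bench level on the axis of the bore, z up. The teal clamp block, 84 x 84 mm round the origin, is 64 mm high. +y points from the block to the steel jaw, the pine blank and the aluminium fence (its face at y = 162 mm). A blue bridge with two drill bushes crosses over the blank, top at z = 60 mm.
- bore_mouth (a point): Centre of the brass bush's top, 72 mm above the bench: bell mouth 34 mm wide, narrowing over 8 mm to a vertical bore 20.6 mm wide. 36 mm below this point is the flat face of the cam screw, with a hex socket in it 17.6 mm across flats and 14 mm deep (floor 50 mm below this point). How the hexagon stands cannot be seen and is not told; it repeats every 60 degrees. Play about 4 degrees.
- cam (a joint): Turn of the cam screw in rad: 0 open (start), grows as it is turned clockwise seen from above, hard stop at 1.05; it pushes the jaw 6 mm to the blank and stays where left. It resists with about 0.12 N m, so a key rubbing lightly on its face does not turn it. It does not tell how the hexagon stands.
- key: T-handled hex key, 140 mm high, about 0.28 kg, upright in the stand. Origin at the centre of its lower tip; z up the shaft, x along the handle. Straight hex shaft 17 mm across flats (19.6 over corners), one pair of flats facing +-x; steel collar 38 mm wide from 88 to 94 mm above the tip, neck 18 mm wide, red handle bar 110 (x) x 20 (y) x 26 (z) mm from 114 to 140 mm.
- key_handle (a point): Grip point of the key, in the middle of the red handle bar, 128 mm above the tip.
- stand: Dark hardwood key stand, a fixed block 76 x 76 mm, 95 mm high, with a lower step for drill bits on its -x side (bits up to 88 mm). Origin at bench level under the key hole.
- stand_hole (a point): Mouth of the key hole in the top of the stand: vertical, 25 mm in diameter, 93 mm deep, 95 mm above the bench. The key hangs in it by its collar, with its tip 7 mm above the bench.
- blank: Loose pine blank 120 x 100 x 18 mm lying on the jig's base between jaw and fence, with 6 mm of play between them. Origin at the centre of its underside; its y runs across from jaw to fence, so its fence edge is 50 mm from the origin.
- torch: Bystander: gas torch; leave it where it is.
- tub: Bystander: white tub; leave it where it is.
- jar: Bystander: glass jar; leave it where it is.
- lkey: Bystander: L-shaped hex key; leave it where it is.
- offcut: Bystander: pine offcut; leave it where it is.
- screwdriver: Bystander: screwdriver; leave it where it is.
There are look-alikes about, which are no part of the job. Leave any orange or purple look-alike of the blank alone.

How it is judged:
By the outcome, as a careful person would: the job done as asked, in the order asked, and still so for the second after the job is handed in, with the robot touching nothing.
It also fails if it takes over 72 s, if anything falls off the work surface, if the arm or the gripper's body presses on something with over 40 N, if the wrist force passes 120 N, or if a joint passes its speed limit or range.

## Working session

There is one attempt and no reset: what is moved stays moved. The work goes in short steps, Python scripts to look and compute and a tool call to move; the robot and the scene stay as the last step left them, time stands still between calls to the robot, and variables do not carry over. Pictures are saved under pics/ and viewed, at most 10 in all, crops included, and the job is handed in when it is done.

Besides the shell and the picture viewer there is one more tool, called after "Emit:" in YAML: its name, and indented under it one key for each argument. send_rows: Moves the arm, as the interface text tells. Its arguments: {"type":"object","properties":{"targets":{"type":"array","items":{"type":"object","properties":{"claw":{"type":"number"},"slide":{"type":"array","items":{"type":"number"}},"twist":{"type":"array","items":{"type":"number"}}}}},"grip_force":{"type":"number"}},"required":["targets"]}

```bash
mkdir -p pics
python3 - <<'E'
from workcell import r,capture,camera_params
import cv2,numpy as np
for n in("scene","top"):
    p,d=capture(n); np.savez(n,p=p,d=d); cv2.imwrite(f"pics/{n}1.png",p)
    c=camera_params(n); print(n,c)
s=r.observe(); print(s, r.hold_point_z)
E
```

```text
scene {'intrinsics': array([[440.19350251,   0.        , 326.32892126],
       [  0.        , 440.19350251, 237.09233911],
       [  0.        ,   0.        ,   1.        ]]), 'xyz': array([ 1.01533549, -0.74491716,  0.85243761]), 'attitude': array([-2.13414384, -0.66385861,  0.30217278])}
top {'intrinsics': array([[462.10028428,   0.        , 316.85555229],
       [  0.        , 462.10028428, 240.71550698],
       [  0.        ,   0.        ,   1.        ]]), 'xyz': array([0.24758447, 0.07615233, 1.45639339]), 'attitude': array([-2.16126069,  2.12220691, -0.16160065])}
{'t': 0.1, 'q': array([-1.36053026e+00,  5.28380101e-01,  1.43377319e+00, -3.32082808e-05,
        1.18141525e+00, -1.78504974e-01]), 'joint_velocities': array([ 0.00080961, -0.00044659, -0.00284197, -0.00049414,  0.000227  ,
       -0.00073397]), 'tau': array([-9.91870984e-04, -4.40986168e+01, -1.77150643e+01,  6.32880209e-02,
        5.33748942e-02, -5.58662884e-05]), 'position': array([ 0.23678157, -0.57769199,  0.22166557]), 'tool_rot': array([-3.08048384e+00, -6.06479492e-01,  9.74583167e-05]), 'wrist_force': array([-0.03267097, -0.41179804, -0.07905335]), 'ft_torque': array([-0.03853493, -0.00539473, -0.02816074]), 'gripper_force': 0.0, 'gripper_width': 0.08694932999178664} 0.0187
```

View pics/scene1.png

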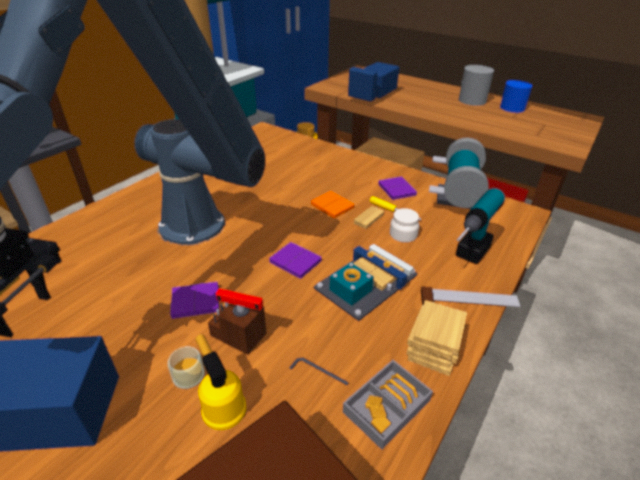

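View pics/top1.png

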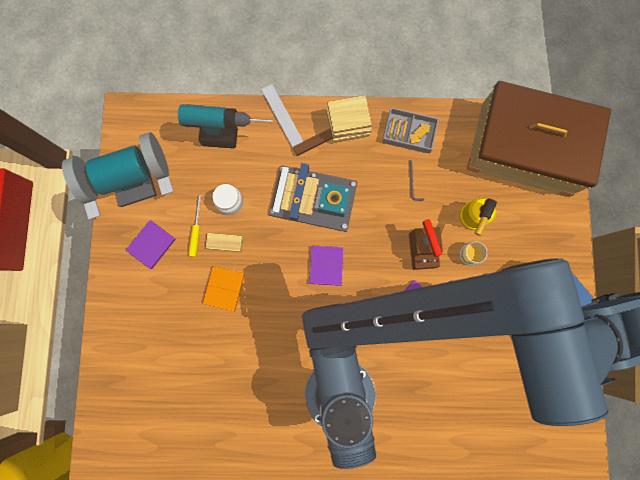

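The top view shows the red T-handle at about (432,238) over the dark stand. The jig's brass bush is at about (334,198), with the fence to the left near (281,190). The torch is at (478,213), the jar at (473,253) and the tub at (227,198). The scene view confirms the key at (240,299) and the bush at (351,270). The only red T-handled object on the bench is the key, and the only brass-mouthed bush is on the teal block.

```bash
cat > h.py <<'E'
import numpy as np,cv2
from scipy.spatial.transform import Rotation as R
def ray(c,u,v,z):
    K=np.array(c["intrinsics"]);M=R.from_rotvec(c["attitude"]).as_matrix();o=np.array(c["xyz"])
    uv=np.atleast_2d(np.c_[u,v]); d=np.c_[uv,np.ones(len(uv))]@np.linalg.inv(K).T@M.T
    return o+d*((z-o[2])/d[:,2])[:,None]
def blobs(p,lo,hi,roi=None,minA=20):
    h=cv2.cvtColor(p,cv2.COLOR_BGR2HSV); m=cv2.inRange(h,np.array(lo),np.array(hi))
    if roi: k=np.zeros_like(m);k[roi[1]:roi[3],roi[0]:roi[2]]=255;m&=k
    n,l,s,c=cv2.connectedComponentsWithStats(m)
    return m,[(int(s[i,4]),c[i].round(1),cv2.minAreaRect(np.argwhere(l==i)[:,::-1].astype(np.float32))) for i in range(1,n) if s[i,4]>=minA]
E
python3 - <<'E'
from h import *
from workcell import camera_params
p=np.load("top.npz")["p"];c=camera_params("top")
def go(name,lo,hi,roi,z):
    for A,ct,r in blobs(p,lo,hi,roi)[1]:
        b=cv2.boxPoints(r); print(name,A,ct,ray(c,*ct,z)[0].round(4),"rect",ray(c,*r[0],z)[0].round(4),"corn",(ray(c,b[:,0],b[:,1],z)[:,:2]*1000).round().tolist())
go("red",[0,180,90],[5,255,255],(400,200,460,280),.14)
go("brass",[10,120,80],[25,255,255],(318,182,350,214),.072)
go("teal",[80,120,40],[100,255,200],(310,170,360,225),.064)
go("blue",[105,120,40],[125,255,255],(260,150,330,225),.060)
E
python3 - <<'E'
import cv2,numpy as np
p=np.load("top.npz")["p"];cv2.imwrite("pics/crop1.png",np.vstack([cv2.resize(p[155:235,260:400],None,fx=4,fy=4,interpolation=2)[:290],cv2.resize(p[200:275,380:520],None,fx=4,fy=4,interpolation=2)]))
E
```

```text
red 262 [432.6 238.1] [ 0.4628 -0.2539  0.14  ] rect [ 0.4639 -0.2531  0.14  ] corn [[512.0, -225.0], [520.0, -246.0], [417.0, -280.0], [409.0, -260.0]]
brass 115 [333.5 197.3] [0.5955 0.0312 0.072 ] rect [0.5948 0.0312 0.072 ] corn [[615.0, 51.0], [616.0, 11.0], [575.0, 11.0], [574.0, 51.0]]
teal 445 [333.5 198. ] [0.5953 0.0309 0.064 ] rect [0.596  0.0301 0.064 ] corn [[563.0, 78.0], [645.0, 63.0], [629.0, -18.0], [548.0, -2.0]]
```

View pics/crop1.png

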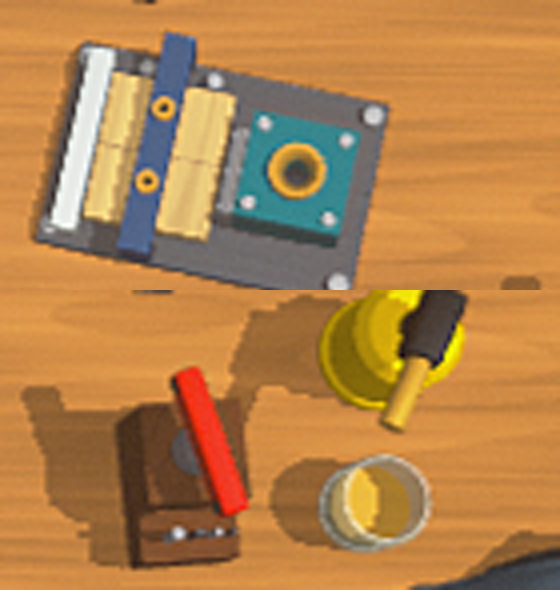

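The crop confirms the key: a red bar standing over a steel collar on the dark stand. The orange-rimmed brass bush is in the teal block. I'll move over the key for a close look.

Emit:
send_rows:
  targets:
    - {"claw":1,"slide":[22,32,12],"twist":[0,0,0]}
    - {"claw":1,"slide":[44,64,24],"twist":[0,0,-1]}
    - {"claw":1,"slide":[66,96,36],"twist":[0,0,-2]}
    - {"claw":1,"slide":[88,128,47],"twist":[0,0,-3]}
    - {"claw":1,"slide":[110,160,58],"twist":[0,0,-3.5]}

```text
t: 0.52
position: [0.3474, -0.4165, 0.2806]
tool_rot: [-3.099, -0.51, 0.0]
wrist_force: [2.0, 0.1, -0.6]
gripper_width: 0.0872
gripper_force: 0.0
```

Emit:
send_rows:
  targets:
    - {"claw":1,"slide":[24,33,0],"twist":[0,0,0]}
    - {"claw":1,"slide":[48,66,0],"twist":[0,0,0]}
    - {"claw":1,"slide":[72,99,0],"twist":[0,0,0]}
    - {"claw":1,"slide":[94,132,0],"twist":[0,0,0]}
    - {"claw":1,"slide":[115,164,0],"twist":[0,0,0]}

```text
t: 0.93
position: [0.4626, -0.2522, 0.2803]
tool_rot: [-3.099, -0.513, 0.0]
wrist_force: [-0.2, 0.4, 0.8]
gripper_width: 0.0869
gripper_force: 0.0
```

Run:
```python
from h import *
from workcell import r,capture,camera_params
s=r.observe();c=camera_params("wrist");p,d=capture("wrist");cv2.imwrite("pics/w1.png",p);np.savez("w1",p=p,d=d)
print(s["t"],s["position"],s["tool_rot"],s["joint_velocities"].round(3),c)
for A,ct,q in blobs(p,[0,180,60],[5,255,255])[1]:
    b=cv2.boxPoints(q);print(A,ct,q,ray(c,*q[0],.147)[0].round(4),(ray(c,b[:,0],b[:,1],.147)[:,:2]*1000).round(1).tolist())
t=np.load("top.npz")["d"];ct=camera_params("top")
print("torch depth min",t[195:240,455:500][t[195:240,455:500]>0].min(), "bench",np.median(t[220:240,440:460]))
```

```text
0.9333 [ 0.4626105  -0.25219406  0.28032399] [-3.09891410e+00 -5.12522255e-01  4.01715993e-04] [ 0.876  0.035 -0.057 -0.003  0.01   0.868] {'intrinsics': array([[408.09774647,   0.        , 318.85222092],
       [  0.        , 408.09774647, 245.63232451],
       [  0.        ,   0.        ,   1.        ]]), 'xyz': array([ 0.52731193, -0.22995819,  0.4421093 ]), 'attitude': array([ 2.381752  , -1.7070426 , -0.21754433])}
43 [312. 183.] ((312.0, 183.0), (42.0, 0.0), -90.0) [ 0.4978 -0.2343  0.147 ] [[483.4, -239.1], [483.4, -239.1], [511.8, -229.6], [511.8, -229.6]]
29 [312. 251.] ((312.0, 251.0), (28.0, 0.0), -90.0) [ 0.4498 -0.2503  0.147 ] [[439.4, -253.8], [439.4, -253.8], [460.0, -246.9], [460.0, -246.9]]
torch depth min 1.3213701 bench 1.4791076
```

View pics/w1.png

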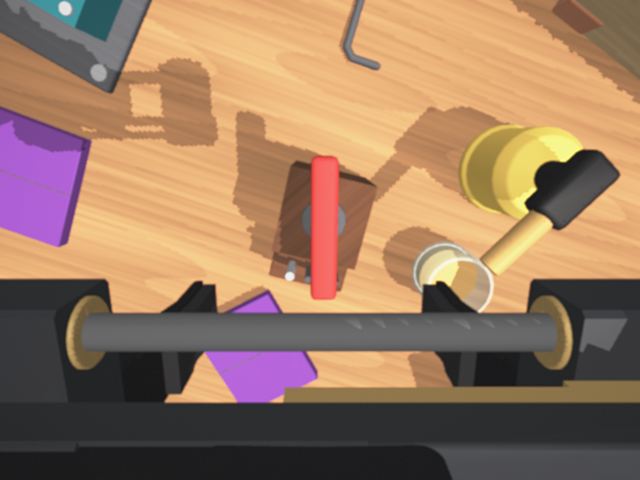

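The wrist view shows the red bar running vertically at cols 311–339, rows 155–300, over the stand with its collar at (323,220). The torch and jar are off to the right. I'll measure it with a looser mask.

Run:
```python
from h import *
from workcell import r,capture,camera_params
s=r.observe();c=camera_params("wrist");p,d=capture("wrist");np.savez("w2",p=p,d=d)
print(s["t"],s["position"],R.from_rotvec(s["tool_rot"]).as_matrix()[:,0].round(4))
m,bl=blobs(p,[0,130,60],[10,255,255],(290,130,370,320),400)
m2,b2=blobs(p,[170,130,60],[180,255,255],(290,130,370,320),400)
for A,ct,q in bl+b2:
    b=cv2.boxPoints(q);w=ray(c,b[:,0],b[:,1],.147)
    print(A,ct,q,ray(c,*q[0],.147)[0].round(4),(w[:,:2]*1000).round(1).tolist())
    x=np.diff(w,axis=0);print(np.linalg.norm(x,axis=1).round(4),np.degrees(np.arctan2(x[:,1],x[:,0])).round(1))
    print("depth z",c["xyz"][2]-d[int(ct[1]),int(ct[0])])
# collar edges: stand+collar rough from gray mask
hsv=cv2.cvtColor(p,cv2.COLOR_BGR2HSV);g=cv2.inRange(hsv,np.array([0,0,60]),np.array([180,60,200]));k=np.zeros_like(g);k[195:245,298:350]=255;g&=k
pts=np.argwhere(g>0)[:,::-1].astype(np.float32);q=cv2.minEnclosingCircle(pts);print("collar",len(pts),q,ray(c,*q[0],.101)[0].round(4))
```

```text
0.9833 [ 0.46547675 -0.24585846  0.28031592] [0.9453 0.3263 0.0044]
4017 [331.7 233.3] ((331.9119873046875, 234.09881591796875), (29.504045486450195, 144.02719116210938), 0.7638984322547913) [ 0.4702 -0.253   0.147 ] [[412.4, -260.5], [516.5, -226.3], [523.0, -246.2], [419.6, -282.2]]
[0.1095 0.0209 0.1095] [  18.2  -71.7 -160.8]
depth z 0.1397080324739287
collar 326 ((329.931884765625, 226.30731201171875), 21.861631393432617) [ 0.4668 -0.2537  0.101 ]
```

Emit:
send_rows:
  targets:
    - {"claw":1,"slide":[6,1,0],"twist":[0,0,0]}
    - {"claw":1,"slide":[6,1,-30],"twist":[0,0,0]}
    - {"claw":1,"slide":[6,1,-60],"twist":[0,0,0]}
    - {"claw":1,"slide":[6,1,-85],"twist":[0,0,0]}
    - {"claw":1,"slide":[6,1,-95],"twist":[0,0,0]}

```text
t: 1.45
position: [0.4658, -0.2533, 0.1822]
tool_rot: [-3.096, -0.509, 0.007]
wrist_force: [-0.5, -0.2, 0.7]
gripper_width: 0.0868
gripper_force: 0.0
```

Run:
```python
from h import *
from workcell import r,capture,camera_params
s=r.observe();c=camera_params("wrist");p,d=capture("wrist")
cv2.imwrite("pics/w3.png",p)
T=R.from_rotvec(s["tool_rot"]).as_matrix()
print(s["t"],s["position"],T.round(4).tolist(),s["joint_velocities"].round(2))
m=blobs(p,[0,130,60],[10,255,255],None,400)[1]
for A,ct,q in m:
    b=cv2.boxPoints(q);w=ray(c,b[:,0],b[:,1],.147);x=np.diff(w,axis=0)
    print(A,q,ray(c,*q[0],.147)[0].round(4),np.linalg.norm(x,axis=1).round(4),np.degrees(np.arctan2(x[:,1],x[:,0])).round(1))
```

```text
1.45 [ 0.46576976 -0.25327816  0.18217508] [[0.9474, 0.32, -0.005], [0.32, -0.9474, 0.0038], [-0.0035, -0.0052, -1.0]] [ 0.    0.14  0.08  0.   -0.24 -0.  ]
5911 ((323.0, 239.5), (147.0, 42.0), 90.0) [ 0.486  -0.2479  0.147 ] [0.0199 0.0752 0.0219] [ -71.4 -160.5  108.8]
727 ((322.0, 361.0), (36.0, 20.0), 0.0) [ 0.4221 -0.269   0.147 ] [0.012  0.0192 0.012 ] [  18.1  -71.2 -160.6]
```

View pics/w3.png

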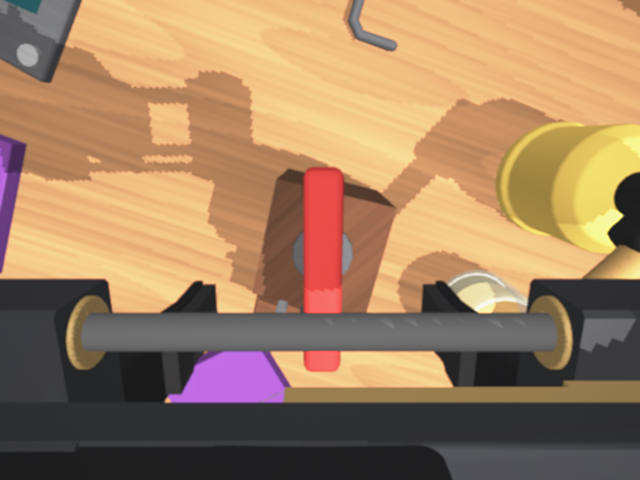

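The bar sits at cols 303–343, rows 168–371. That puts its centre at about (0.469, -0.2534), with the fingers straddling it. I'll descend and grip.

Emit:
send_rows:
  targets:
    - {"claw":1,"slide":[2,0,-25],"twist":[0,0,0]}
    - {"claw":1,"slide":[2,0,-50],"twist":[0,0,0]}
    - {"claw":1,"slide":[2,0,-68],"twist":[0,0,0]}
    - {"claw":1,"slide":[2,0,-69],"twist":[0,0,0]}
    - {"claw":1,"slide":[2,0,-69],"twist":[0,0,0]}
  grip_force: 40

```text
t: 1.92
position: [0.4699, -0.2542, 0.1167]
tool_rot: [-3.099, -0.511, 0.001]
wrist_force: [-0.6, -0.8, 0.2]
gripper_width: 0.0872
gripper_force: 0.0
```

Emit:
send_rows:
  targets:
    - {"claw":0.1,"slide":[0,0,0],"twist":[0,0,0]}
    - {"claw":0.1,"slide":[0,0,0],"twist":[0,0,0]}
    - {"claw":0.1,"slide":[0,0,0],"twist":[0,0,0]}
    - {"claw":0.1,"slide":[0,0,0],"twist":[0,0,0]}
    - {"claw":0.1,"slide":[0,0,0],"twist":[0,0,0]}
  grip_force: 40

```text
t: 2.33
position: [0.4703, -0.2536, 0.1174]
tool_rot: [3.098, 0.512, 0.002]
wrist_force: [-0.2, -0.1, -0.1]
gripper_width: 0.0614
gripper_force: 0.0
```

Emit:
send_rows:
  targets:
    - {"claw":0.1,"slide":[0,0,0],"twist":[0,0,0]}
    - {"claw":0.1,"slide":[0,0,0],"twist":[0,0,0]}
    - {"claw":0.1,"slide":[0,0,0],"twist":[0,0,0]}
    - {"claw":0.1,"slide":[0,0,0],"twist":[0,0,0]}
    - {"claw":0.1,"slide":[0,0,0],"twist":[0,0,0]}

```text
t: 2.75
position: [0.4699, -0.2533, 0.1165]
tool_rot: [-3.099, -0.512, 0.0]
wrist_force: [0.3, 0.3, 0.4]
gripper_width: 0.0283
gripper_force: 0.0
```

Emit:
send_rows:
  targets:
    - {"claw":0.1,"slide":[0,0,0],"twist":[0,0,0]}
    - {"claw":0.1,"slide":[0,0,0],"twist":[0,0,0]}
    - {"claw":0.1,"slide":[0,0,0],"twist":[0,0,0]}
    - {"claw":0.1,"slide":[0,0,0],"twist":[0,0,0]}
    - {"claw":0.1,"slide":[0,0,0],"twist":[0,0,0]}

```text
t: 3.17
position: [0.47, -0.2534, 0.1165]
tool_rot: [3.099, 0.512, 0.0]
wrist_force: [1.1, 0.5, -0.3]
gripper_width: 0.0199
gripper_force: 40.0
```

Emit:
send_rows:
  targets:
    - {"claw":0.1,"slide":[0,0,10],"twist":[0,0,0]}
    - {"claw":0.1,"slide":[0,0,25],"twist":[0,0,0]}
    - {"claw":0.1,"slide":[0,0,45],"twist":[0,0,0]}
    - {"claw":0.1,"slide":[0,0,65],"twist":[0,0,0]}
    - {"claw":0.1,"slide":[0,0,85],"twist":[0,0,0]}

```text
t: 3.58
position: [0.4692, -0.2527, 0.2024]
tool_rot: [-3.098, -0.512, 0.002]
wrist_force: [0.6, -0.2, -2.4]
gripper_width: 0.0194
gripper_force: 40.0
```

Emit:
send_rows:
  targets:
    - {"claw":0.1,"slide":[0,0,15],"twist":[0,0,0]}
    - {"claw":0.1,"slide":[0,0,30],"twist":[0,0,0]}
    - {"claw":0.1,"slide":[0,0,35],"twist":[0,0,0]}
    - {"claw":0.1,"slide":[0,0,35],"twist":[0,0,0]}
    - {"claw":0.1,"slide":[0,0,35],"twist":[0,0,0]}

```text
t: 4.0
position: [0.4694, -0.2529, 0.2363]
tool_rot: [-3.099, -0.512, 0.001]
wrist_force: [-1.0, 0.6, -4.0]
gripper_width: 0.0199
gripper_force: 40.0
```

Run:
```python
from h import *
from workcell import r,capture,camera_params
s=r.observe();print(s["t"],s["position"],s["wrist_force"].round(2),s["ft_torque"].round(3),s["q"].round(2))
for n in("scene","top"):
    p,d=capture(n);np.savez(n+"2",p=p,d=d)
    if n=="scene": a=cv2.resize(p[170:360,160:430],None,fx=2.9,fy=2.9,interpolation=2)
cv2.imwrite("pics/s2.png",a)
c=camera_params("scene")
def proj(c,X):
    M=R.from_rotvec(c["attitude"]).as_matrix();x=c["intrinsics"]@(M.T@(np.array(X)-c["xyz"]));return (x[:2]/x[2]).round(1)
for z in(-.128,-.04,-.034,-.014,.012): 
    X=s["position"]+[0,0,.0187+z];print(z,proj(c,X),(proj(c,X)-[160,170])*2.9)
```

```text
4.0 [ 0.46942874 -0.25290717  0.23627539] [-1.01  0.58 -3.99] [ 0.03  -0.017  0.028] [-0.7   0.39  1.65 -0.    1.11  0.54]
-0.128 [241.6 300.9] [236.64 379.61]
-0.04 [237.7 271.9] [225.33 295.51]
-0.034 [237.4 269.9] [224.46 289.71]
-0.014 [236.5 262.8] [221.85 269.12]
0.012 [235.2 253.3] [218.08 241.57]
```

View pics/s2.png

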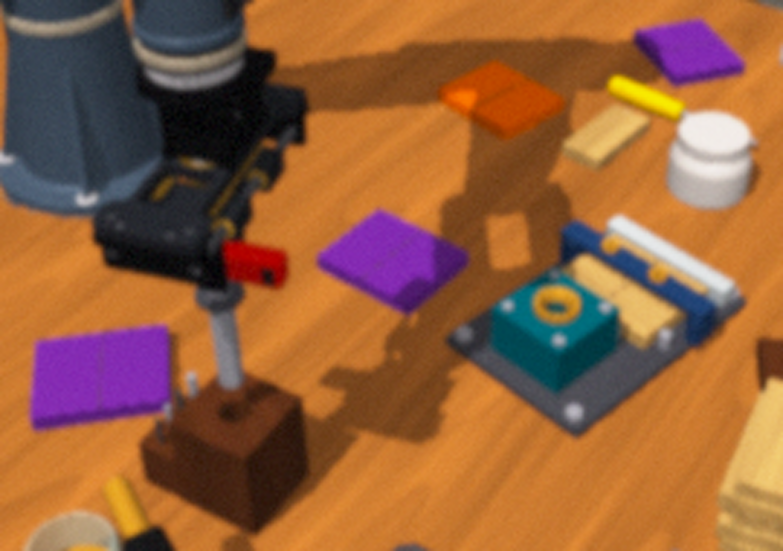

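The scene crop shows the key hanging upright with its tip at about (231,388), just clear of the hole at (232,408). The bush is at (556,303). I'll carry the key to a hover beside the bore and look with the wrist camera.

Emit:
send_rows:
  targets:
    - {"claw":0.1,"slide":[8,20,3],"twist":[0,0,0]}
    - {"claw":0.1,"slide":[16,43,4],"twist":[0,0,0]}
    - {"claw":0.1,"slide":[26,66,4],"twist":[0,0,0]}
    - {"claw":0.1,"slide":[36,90,4],"twist":[0,0,0]}
    - {"claw":0.1,"slide":[45,115,4],"twist":[0,0,0]}

```text
t: 4.52
position: [0.5148, -0.1372, 0.2393]
tool_rot: [-3.098, -0.511, 0.003]
wrist_force: [-0.3, -0.1, -3.2]
gripper_width: 0.0197
gripper_force: 40.0
```

Emit:
send_rows:
  targets:
    - {"claw":0.1,"slide":[10,25,0],"twist":[0,0,0]}
    - {"claw":0.1,"slide":[20,50,0],"twist":[0,0,0]}
    - {"claw":0.1,"slide":[30,75,0],"twist":[0,0,0]}
    - {"claw":0.1,"slide":[35,88,0],"twist":[0,0,0]}
    - {"claw":0.1,"slide":[35,90,0],"twist":[0,0,0]}

```text
t: 4.93
position: [0.5501, -0.0454, 0.2392]
tool_rot: [-3.097, -0.517, 0.002]
wrist_force: [0.3, -1.0, -3.2]
gripper_width: 0.0198
gripper_force: 40.0
```

Emit:
send_rows:
  targets:
    - {"claw":0.1,"slide":[0,0,0],"twist":[0,0,0]}
    - {"claw":0.1,"slide":[0,0,0],"twist":[0,0,0]}
    - {"claw":0.1,"slide":[0,0,0],"twist":[0,0,0]}

```text
t: 5.18
position: [0.5494, -0.0492, 0.24]
tool_rot: [-3.1, -0.511, 0.002]
wrist_force: [0.2, 0.0, -2.1]
gripper_width: 0.0197
gripper_force: 40.0
```

Run:
```python
from h import *
from workcell import r,capture,camera_params
s=r.observe();c=camera_params("wrist");p,d=capture("wrist");np.savez("w4",p=p,d=d,**{k:c[k] for k in c});cv2.imwrite("pics/w4.png",p)
print(s["t"],s["position"],s["tool_rot"],s["wrist_force"].round(2),s["ft_torque"].round(3),s["q"].round(2))
m,bl=blobs(p,[10,150,80],[28,255,255],None,150)
m2,b2=blobs(p,[80,100,40],[100,255,255],None,150)
for z,b in((.072,bl),(.064,b2)):
  for A,ct,q in b[:12]: print(z,A,ct,q,ray(c,*q[0],z)[0].round(4))
```

```text
5.1833 [ 0.54941168 -0.04924634  0.24004025] [-3.09975493e+00 -5.10845939e-01  1.99383557e-03] [ 0.2   0.03 -2.13] [ 0.045 -0.011  0.027] [-0.29  0.41  1.6  -0.    1.14  0.95]
0.072 212 [628.5 295.8] ((628.4917602539062, 295.79931640625), (9.841854095458984, 36.210594177246094), 31.32869529724121) [ 0.5767 -0.3207  0.072 ]
0.064 7793 [248.4 135. ] ((246.37326049804688, 134.31060791015625), (111.6183853149414, 106.90174865722656), 28.9091854095459) [0.6001 0.0297 0.064 ]
```

View pics/w4.png

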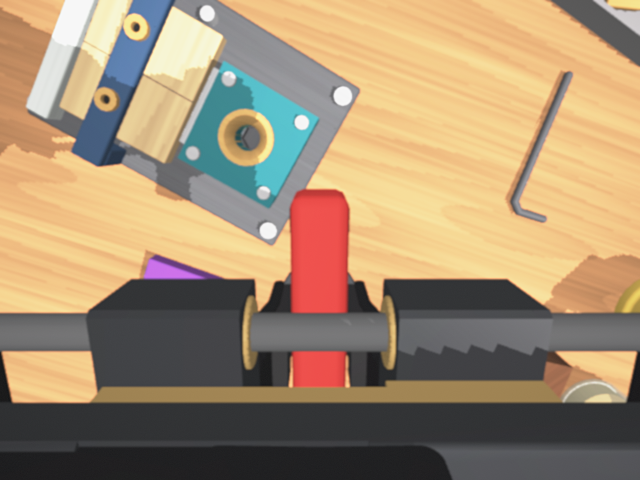

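The wrist view shows the brass bush centred at about (246,137). The four block screws are at (228,78), (302,122), (263,192) and (192,152), and the key handle is at cols 291–349.

Run:
```python
from h import *
f=np.load("w4.npz");p=f["p"];c={k:f[k] for k in("intrinsics","xyz","attitude")}
m,b=blobs(p,[8,60,90],[32,255,255],(205,95,288,180),100)
for A,ct,q in b: print(A,ct,q)
n,l,s,_=cv2.connectedComponentsWithStats(m);i=1+s[1:,4].argmax()
pts=np.argwhere(l==i)[:,::-1].astype(np.float32)
hull=cv2.convexHull(pts);e=cv2.fitEllipse(hull);print(e,ray(c,*e[0],.072)[0])
g=np.array([[228,78],[302,122],[263,192],[192,152]]);w=ray(c,g[:,0],g[:,1],.064);print(w.mean(0),w.round(4).tolist())
```

```text
2004 [245.1 136.9] ((245.5, 137.0), (56.0, 55.0), 90.0)
((245.54551696777344, 137.01194763183594), (54.703556060791016, 57.51078414916992), 144.4755859375) [0.59825019 0.02844453 0.072     ]
[0.59804254 0.02921706 0.064     ] [[0.6359, 0.0549, 0.064], [0.6232, -0.0094, 0.064], [0.5602, 0.0039, 0.064], [0.5728, 0.0675, 0.064]]
```

Emit:
send_rows:
  targets:
    - {"claw":0.1,"slide":[16,26,0],"twist":[0,0,0]}
    - {"claw":0.1,"slide":[33,52,0],"twist":[0,0,0]}
    - {"claw":0.1,"slide":[49,78,0],"twist":[0,0,0]}
    - {"claw":0.1,"slide":[49,78,0],"twist":[0,0,0]}
    - {"claw":0.1,"slide":[49,78,-10],"twist":[0,0,0]}

```text
t: 5.65
position: [0.601, 0.0297, 0.232]
tool_rot: [3.097, 0.514, 0.007]
wrist_force: [0.2, 0.3, -2.9]
gripper_width: 0.0195
gripper_force: 40.0
```

Emit:
send_rows:
  targets:
    - {"claw":0.1,"slide":[0,0,-15],"twist":[0,0,0]}
    - {"claw":0.1,"slide":[0,0,-30],"twist":[0,0,0]}
    - {"claw":0.1,"slide":[0,0,-38],"twist":[0,0,0]}
    - {"claw":0.1,"slide":[0,0,-40],"twist":[0,0,0]}
    - {"claw":0.1,"slide":[0,0,-40],"twist":[0,0,0]}

```text
t: 6.07
position: [0.598, 0.0287, 0.1895]
tool_rot: [-3.099, -0.51, 0.004]
wrist_force: [0.4, 0.1, -3.0]
gripper_width: 0.0198
gripper_force: 40.0
```

Run:
```python
from h import *
from workcell import r,capture,camera_params
s=r.observe();print(s["t"],s["position"],s["wrist_force"].round(2),s["ft_torque"].round(3))
p,d=capture("scene");np.savez("s3",p=p);a=cv2.resize(p[200:320,280:440],None,fx=5,fy=5,interpolation=2)
p,d=capture("wrist");cv2.imwrite("pics/s3.png",a);cv2.imwrite("pics/w5.png",p)
```

```text
6.0667 [0.59803611 0.02871617 0.18953611] [ 0.45  0.06 -3.01] [ 0.053 -0.011 -0.034]
```

View pics/s3.png

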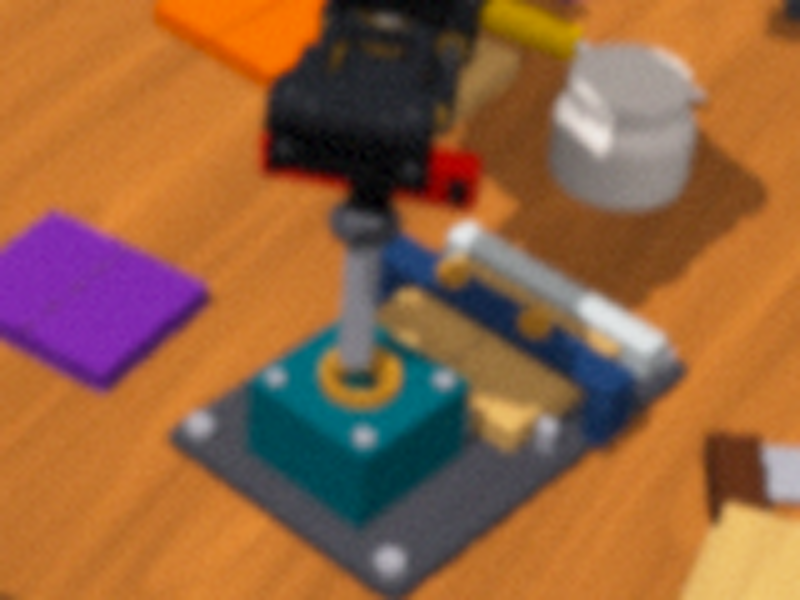

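The crop shows the tip at about (358,370), directly over the bush centre at (360,377). Lowering gently.

Emit:
send_rows:
  targets:
    - {"claw":0.1,"slide":[0,0,-5],"twist":[0,0,0]}
    - {"claw":0.1,"slide":[0,0,-9],"twist":[0,0,0]}
    - {"claw":0.1,"slide":[0,0,-13],"twist":[0,0,0]}
    - {"claw":0.1,"slide":[0,0,-16],"twist":[0,0,0]}
    - {"claw":0.1,"slide":[0,0,-18],"twist":[0,0,0]}

```text
t: 6.58
position: [0.5998, 0.0296, 0.1729]
tool_rot: [3.099, 0.513, 0.003]
wrist_force: [-0.7, -0.7, 1.8]
gripper_width: 0.0195
gripper_force: 40.0
```

Emit:
send_rows:
  targets:
    - {"claw":0.1,"slide":[0,0,0],"twist":[0,0,0]}
    - {"claw":0.1,"slide":[0,0,-1],"twist":[0,0,0]}
    - {"claw":0.1,"slide":[0,0,-2],"twist":[0,0,0]}
    - {"claw":0.1,"slide":[0,0,-3],"twist":[0,0,0]}
    - {"claw":0.1,"slide":[0,0,-3],"twist":[0,0,0]}

```text
t: 7.0
position: [0.5996, 0.0296, 0.1696]
tool_rot: [3.099, 0.512, 0.002]
wrist_force: [2.2, -0.4, -3.3]
gripper_width: 0.0195
gripper_force: 40.0
```

Run:
```python
from workcell import r
s=r.observe();print(s["t"],s["position"],s["wrist_force"].round(2),s["ft_torque"].round(3))
```

```text
7.0 [0.59958811 0.02956651 0.16955755] [ 2.22 -0.42 -3.29] [-0.115 -0.577 -0.016]
```

Emit:
send_rows:
  targets:
    - {"claw":0.1,"slide":[1,0,-2],"twist":[0,0,0]}
    - {"claw":0.1,"slide":[1,0,-4],"twist":[0,0,0]}
    - {"claw":0.1,"slide":[1,0,-6],"twist":[0,0,0]}
    - {"claw":0.1,"slide":[1,0,-8],"twist":[0,0,0]}
    - {"claw":0.1,"slide":[1,0,-10],"twist":[0,0,0]}

```text
t: 7.42
position: [0.6001, 0.0296, 0.1593]
tool_rot: [3.099, 0.512, 0.001]
wrist_force: [1.6, -0.1, -2.1]
gripper_width: 0.0197
gripper_force: 40.0
```

```bash
cat > o.py <<'E'
from workcell import r
s=r.observe();print(s["t"],s["position"],s["wrist_force"].round(2),s["ft_torque"].round(3),s["gripper_width"],s["q"][5].round(3))
E
python3 o.py
```

```text
7.4167 [0.6000957  0.02963204 0.15934461] [ 1.61 -0.11 -2.12] [-0.085 -0.51  -0.012] 0.019715895582813118 1.107
```

Emit:
send_rows:
  targets:
    - {"claw":0.1,"slide":[1,0,-2],"twist":[0,0,0]}
    - {"claw":0.1,"slide":[1,0,-4],"twist":[0,0,0]}
    - {"claw":0.1,"slide":[1,0,-6],"twist":[0,0,0]}
    - {"claw":0.1,"slide":[1,0,-8],"twist":[0,0,0]}
    - {"claw":0.1,"slide":[1,0,-10],"twist":[0,0,0]}

```text
t: 7.83
position: [0.6006, 0.0297, 0.1492]
tool_rot: [-3.099, -0.513, 0.001]
wrist_force: [0.7, -0.8, -3.0]
gripper_width: 0.0195
gripper_force: 40.0
```

Emit:
send_rows:
  targets:
    - {"claw":0.1,"slide":[0,0,-1],"twist":[0,0,0]}
    - {"claw":0.1,"slide":[0,0,-2],"twist":[0,0,0]}
    - {"claw":0.1,"slide":[0,0,-3],"twist":[0,0,0]}
    - {"claw":0.1,"slide":[0,0,-3.5],"twist":[0,0,0]}
    - {"claw":0.1,"slide":[0,0,-3.5],"twist":[0,0,0]}

```text
t: 8.25
position: [0.6007, 0.0297, 0.1458]
tool_rot: [-3.099, -0.512, 0.001]
wrist_force: [1.3, -0.2, -3.4]
gripper_width: 0.0198
gripper_force: 40.0
```

```bash
python3 o.py
```

```text
8.25 [0.60069688 0.0297288  0.14583651] [ 1.34 -0.25 -3.4 ] [-0.048 -0.158 -0.015] 0.019804855301909563 1.107
```

Emit:
send_rows:
  targets:
    - {"claw":0.1,"slide":[0,0,-0.5],"twist":[0,0,0]}
    - {"claw":0.1,"slide":[0,0,-1],"twist":[0,0,0]}
    - {"claw":0.1,"slide":[0,0,-1.5],"twist":[0,0,0]}
    - {"claw":0.1,"slide":[0,0,-1.5],"twist":[0,0,0]}
    - {"claw":0.1,"slide":[0,0,-1.5],"twist":[0,0,0]}

```text
t: 8.67
position: [0.6009, 0.0296, 0.1445]
tool_rot: [3.099, 0.512, -0.0]
wrist_force: [-0.0, -0.7, -2.6]
gripper_width: 0.0197
gripper_force: 40.0
```

Emit:
send_rows:
  targets:
    - {"claw":0.1,"slide":[0,0,-0.5],"twist":[0,0,0]}
    - {"claw":0.1,"slide":[0,0,-1],"twist":[0,0,0]}
    - {"claw":0.1,"slide":[0,0,-1.5],"twist":[0,0,0]}
    - {"claw":0.1,"slide":[0,0,-1.5],"twist":[0,0,0]}
    - {"claw":0.1,"slide":[0,0,-1.5],"twist":[0,0,0]}

```text
t: 9.08
position: [0.6009, 0.0297, 0.143]
tool_rot: [3.099, 0.513, -0.0]
wrist_force: [1.6, -0.4, -3.4]
gripper_width: 0.0198
gripper_force: 40.0
```

Emit:
send_rows:
  targets:
    - {"claw":0.1,"slide":[0,0,-0.5],"twist":[0,0,0]}
    - {"claw":0.1,"slide":[0,0,-1],"twist":[0,0,0]}
    - {"claw":0.1,"slide":[0,0,-1.5],"twist":[0,0,0]}
    - {"claw":0.1,"slide":[0,0,-2],"twist":[0,0,0]}
    - {"claw":0.1,"slide":[0,0,-2],"twist":[0,0,0]}

```text
t: 9.5
position: [0.601, 0.0297, 0.141]
tool_rot: [3.099, 0.512, 0.0]
wrist_force: [0.8, -1.2, -4.9]
gripper_width: 0.0198
gripper_force: 40.0
```

```bash
python3 o.py
```

```text
9.5 [0.60097866 0.029653   0.14097037] [ 0.82 -1.16 -4.9 ] [-0.202 -0.215  0.   ] 0.019844658226321366 1.107
```

Emit:
send_rows:
  targets:
    - {"claw":0.1,"slide":[0,0,-1],"twist":[0,0,0]}
    - {"claw":0.1,"slide":[0,0,-2],"twist":[0,0,0]}
    - {"claw":0.1,"slide":[0,0,-3],"twist":[0,0,0]}
    - {"claw":0.1,"slide":[0,0,-3],"twist":[0,0,0]}
    - {"claw":0.1,"slide":[0,0,-3],"twist":[0,0,0]}

```text
t: 9.92
position: [0.6009, 0.0297, 0.1379]
tool_rot: [3.099, 0.513, -0.0]
wrist_force: [0.9, -0.8, -4.2]
gripper_width: 0.0198
gripper_force: 40.0
```

```bash
python3 o.py
```

```text
9.9167 [0.6009434  0.02966765 0.13786536] [ 0.89 -0.76 -4.17] [-0.232 -0.251  0.003] 0.019836878754045044 1.107
```

Emit:
send_rows:
  targets:
    - {"claw":0.1,"slide":[0,0,-1],"twist":[0,0,0]}
    - {"claw":0.1,"slide":[0,0,-2],"twist":[0,0,0]}
    - {"claw":0.1,"slide":[0,0,-3],"twist":[0,0,0]}
    - {"claw":0.1,"slide":[0,0,-4],"twist":[0,0,0]}
    - {"claw":0.1,"slide":[0,0,-4],"twist":[0,0,0]}

```text
t: 10.33
position: [0.601, 0.0296, 0.1338]
tool_rot: [3.099, 0.513, -0.0]
wrist_force: [1.5, -0.5, -3.3]
gripper_width: 0.0194
gripper_force: 40.0
```

```bash
python3 o.py
python3 - <<'E'
import cv2
from workcell import capture
p,d=capture("scene");cv2.imwrite("pics/s4.png",cv2.resize(p[200:320,280:440],None,fx=5,fy=5,interpolation=2))
E
```

```text
10.3333 [0.60095567 0.02963824 0.13384447] [ 1.46 -0.48 -3.35] [-0.221 -0.283 -0.004] 0.019401793379911415 1.107
```

View pics/s4.png

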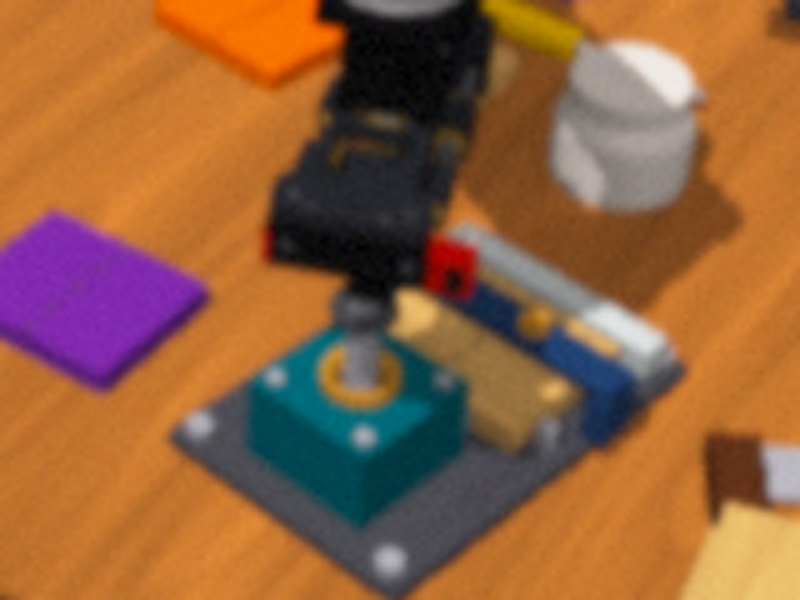

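The crop shows the shaft well down in the bush at (360,375), with the collar about 40 mm above it. The key dropped past the face with no resistance, so it must already be aligned with the socket. I'll lower it to the floor.

Emit:
send_rows:
  targets:
    - {"claw":0.1,"slide":[0,0,-0.7],"twist":[0,0,0]}
    - {"claw":0.1,"slide":[0,0,-1.4],"twist":[0,0,0]}
    - {"claw":0.1,"slide":[0,0,-2],"twist":[0,0,0]}
    - {"claw":0.1,"slide":[0,0,-2.5],"twist":[0,0,0]}
    - {"claw":0.1,"slide":[0,0,-2.5],"twist":[0,0,0]}

```text
t: 10.8
position: [0.601, 0.0297, 0.1316]
tool_rot: [3.099, 0.512, 0.0]
wrist_force: [0.7, -1.5, -2.6]
gripper_width: 0.0197
gripper_force: 40.0
```

Emit:
send_rows:
  targets:
    - {"claw":0.1,"slide":[0,0,-0.5],"twist":[0,0,0]}
    - {"claw":0.1,"slide":[0,0,-0.8],"twist":[0,0,0]}
    - {"claw":0.1,"slide":[0,0,-0.8],"twist":[0,0,0]}
    - {"claw":0.1,"slide":[0,0,-0.8],"twist":[0,0,0]}

```text
t: 11.13
position: [0.6013, 0.0297, 0.1314]
tool_rot: [3.099, 0.512, 0.002]
wrist_force: [0.4, -0.7, 4.2]
gripper_width: 0.0199
gripper_force: 40.0
```

```bash
python3 o.py
```

```text
11.1333 [0.60127037 0.02969322 0.13143938] [ 0.37 -0.7   4.23] [-0.16   0.05   0.011] 0.019913357766634762 1.107
```

The key bottomed at TCP z 0.1314, which is exactly the socket floor, so it is fully seated. Turning clockwise.

Emit:
send_rows:
  targets:
    - {"claw":0.1,"slide":[0,0,0.3],"twist":[0,0,-2]}
    - {"claw":0.1,"slide":[0,0,0.3],"twist":[0,0,-5]}
    - {"claw":0.1,"slide":[0,0,0.3],"twist":[0,0,-9]}
    - {"claw":0.1,"slide":[0,0,0.3],"twist":[0,0,-14]}
    - {"claw":0.1,"slide":[0,0,0.3],"twist":[0,0,-18]}

```text
t: 11.55
position: [0.6015, 0.0288, 0.1315]
tool_rot: [3.139, 0.017, 0.002]
wrist_force: [0.2, -3.2, 1.5]
gripper_width: 0.0196
gripper_force: 40.1
```

```bash
python3 o.py
```

```text
11.55 [0.60145047 0.02878569 0.13146294] [ 0.17 -3.17  1.54] [-0.694 -0.024  0.114] 0.019565313568544948 1.425
```

Emit:
send_rows:
  targets:
    - {"claw":0.1,"slide":[0,-0.5,0],"twist":[0,0,-4]}
    - {"claw":0.1,"slide":[0,-0.5,0],"twist":[0,0,-8]}
    - {"claw":0.1,"slide":[0,-0.5,0],"twist":[0,0,-12]}
    - {"claw":0.1,"slide":[0,-0.5,0],"twist":[0,0,-16]}
    - {"claw":0.1,"slide":[0,-0.7,0],"twist":[0,0,-20]}

```text
t: 11.97
position: [0.6012, 0.0276, 0.1315]
tool_rot: [3.094, -0.527, 0.002]
wrist_force: [-0.4, -3.2, 2.6]
gripper_width: 0.0197
gripper_force: 40.1
```

```bash
python3 o.py
```

```text
11.9667 [0.60123995 0.02758446 0.13146995] [-0.41 -3.23  2.64] [-1.022  0.088  0.18 ] 0.01967958405225934 1.772
```

Emit:
send_rows:
  targets:
    - {"claw":0.1,"slide":[0,-1,0],"twist":[0,0,-4]}
    - {"claw":0.1,"slide":[-0.2,-1.2,0],"twist":[0,0,-8]}
    - {"claw":0.1,"slide":[-0.3,-1.5,0],"twist":[0,0,-12]}
    - {"claw":0.1,"slide":[-0.4,-1.8,0],"twist":[0,0,-16]}
    - {"claw":0.1,"slide":[-0.5,-2,0],"twist":[0,0,-20]}

```text
t: 12.38
position: [0.6006, 0.026, 0.1315]
tool_rot: [2.957, -1.057, 0.002]
wrist_force: [-0.3, -3.1, 2.8]
gripper_width: 0.0197
gripper_force: 40.0
```

```bash
python3 o.py
```

```text
12.3833 [0.60055136 0.02599162 0.13149302] [-0.29 -3.15  2.75] [-0.685  0.109  0.12 ] 0.019715554516062123 2.117
```

Emit:
send_rows:
  targets:
    - {"claw":0.1,"slide":[0,0,0],"twist":[0,0,-1]}
    - {"claw":0.1,"slide":[0,0,0],"twist":[0,0,-2]}
    - {"claw":0.1,"slide":[0,0,0],"twist":[0,0,-3]}
    - {"claw":0.1,"slide":[0,-0.2,0],"twist":[0,0,-4]}
    - {"claw":0.1,"slide":[0,-0.2,0],"twist":[0,0,-4]}

```text
t: 12.8
position: [0.6005, 0.0261, 0.1315]
tool_rot: [2.92, -1.157, 0.001]
wrist_force: [-0.6, -4.0, 6.0]
gripper_width: 0.0198
gripper_force: 40.1
```

```bash
python3 o.py
```

```text
12.8 [0.60048077 0.02611518 0.13146467] [-0.58 -4.02  6.01] [-1.12   0.356  0.101] 0.019833814546304188 2.185
```

Emit:
send_rows:
  targets:
    - {"claw":0.1,"slide":[0,0,0],"twist":[0,0,-1]}
    - {"claw":0.1,"slide":[0,0,0],"twist":[0,0,-2]}
    - {"claw":0.1,"slide":[0,0,0],"twist":[0,0,-2.5]}
    - {"claw":0.1,"slide":[0,0,0],"twist":[0,0,-2.5]}

```text
t: 13.13
position: [0.6004, 0.0261, 0.1315]
tool_rot: [2.894, -1.22, 0.001]
wrist_force: [-1.6, -4.6, 5.7]
gripper_width: 0.0199
gripper_force: 40.1
```

```bash
python3 o.py
```

```text
13.1333 [0.60041298 0.02606356 0.13147826] [-1.63 -4.63  5.74] [-1.117  0.395  0.106] 0.01990639217945989 2.228
```

Emit:
send_rows:
  targets:
    - {"claw":0.1,"slide":[0,0,0],"twist":[0,0,-1]}
    - {"claw":0.1,"slide":[0,0,0],"twist":[0,0,-2]}
    - {"claw":0.1,"slide":[0,0,0],"twist":[0,0,-2]}

```text
t: 13.38
position: [0.6003, 0.026, 0.1315]
tool_rot: [2.872, -1.27, 0.001]
wrist_force: [-1.3, -5.3, 5.7]
gripper_width: 0.0195
gripper_force: 40.1
```

```bash
python3 o.py
python3 - <<'E'
import cv2,numpy as np
from workcell import capture
p,d=capture("scene");q=np.load("s3.npz")["p"]
f=lambda a:cv2.resize(a[235:295,330:425],None,fx=6,fy=5,interpolation=2)
cv2.imwrite("pics/s5.png",np.vstack([f(q),f(p)]))
E
```

```text
13.3833 [0.60034135 0.02598877 0.1314783 ] [-1.27 -5.28  5.72] [-1.16   0.434  0.119] 0.0194957678955904 2.263
```

View pics/s5.png

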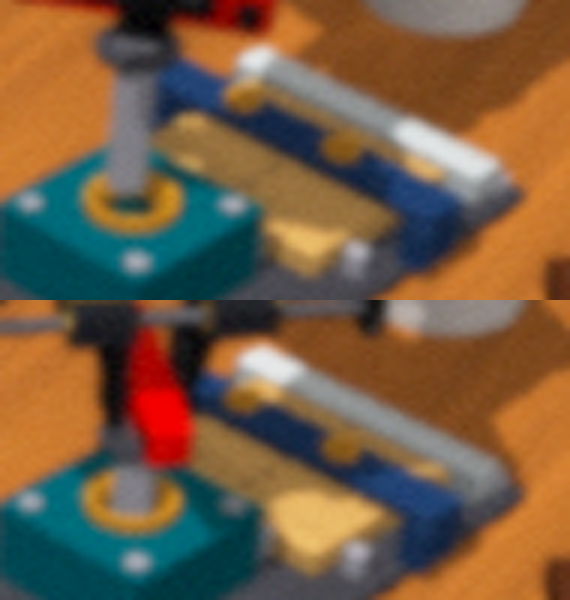

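The lower panel shows the blank shifted towards the fence and the steel jaw advanced at about (270,540). Torque is still only at friction level, so I'll keep turning until the stop shows.

Emit:
send_rows:
  targets:
    - {"claw":0.1,"slide":[0,0,0],"twist":[0,0,-1]}
    - {"claw":0.1,"slide":[0,0,0],"twist":[0,0,-2]}
    - {"claw":0.1,"slide":[0,0,0],"twist":[0,0,-2]}

```text
t: 13.68
position: [0.6002, 0.026, 0.1315]
tool_rot: [2.849, -1.319, 0.0]
wrist_force: [-0.8, -5.4, 6.2]
gripper_width: 0.0198
gripper_force: 40.1
```

```bash
python3 o.py
```

```text
13.6833 [0.60022607 0.02600643 0.13146302] [-0.8  -5.41  6.21] [-1.257  0.437  0.302] 0.019750191397266803 2.298
```

Emit:
send_rows:
  targets:
    - {"claw":0.1,"slide":[0,0,0],"twist":[0,0,-0.8]}
    - {"claw":0.1,"slide":[0,0,0],"twist":[0,0,-1.5]}
    - {"claw":0.1,"slide":[0,0,0],"twist":[0,0,-1.5]}

```text
t: 13.93
position: [0.6002, 0.026, 0.1315]
tool_rot: [2.832, -1.355, 0.0]
wrist_force: [-1.1, -4.2, 6.2]
gripper_width: 0.0198
gripper_force: 40.2
```

```bash
python3 o.py
```

```text
13.9333 [0.60018757 0.02597951 0.13147272] [-1.1  -4.24  6.24] [-1.151  0.461  0.435] 0.01983228252108033 2.323
```

The torque climbed to 0.43 N m, well above cam friction, so the stop is reached. I'll unwind to zero torque and then draw the key out.

Emit:
send_rows:
  targets:
    - {"claw":0.1,"slide":[0,-0.3,0],"twist":[0,0,2]}
    - {"claw":0.1,"slide":[0,-0.6,0],"twist":[0,0,4]}
    - {"claw":0.1,"slide":[0,-0.6,0.5],"twist":[0,0,6]}
    - {"claw":0.1,"slide":[0,-0.6,0.5],"twist":[0,0,6]}

```text
t: 14.27
position: [0.6004, 0.026, 0.1315]
tool_rot: [2.9, -1.207, 0.0]
wrist_force: [-0.5, -3.7, 2.8]
gripper_width: 0.0195
gripper_force: 40.1
```

```bash
python3 o.py
```

```text
14.2667 [0.60036041 0.02596531 0.13151402] [-0.47 -3.72  2.85] [-0.933  0.264  0.032] 0.019466276106661653 2.218
```

Emit:
send_rows:
  targets:
    - {"claw":0.1,"slide":[0,0,2],"twist":[0,0,0]}
    - {"claw":0.1,"slide":[0,0,5],"twist":[0,0,0]}
    - {"claw":0.1,"slide":[0,0,8],"twist":[0,0,0]}
    - {"claw":0.1,"slide":[0,0,11],"twist":[0,0,0]}
    - {"claw":0.1,"slide":[0,0,14],"twist":[0,0,0]}

```text
t: 14.68
position: [0.6, 0.0263, 0.1452]
tool_rot: [2.9, -1.208, -0.002]
wrist_force: [1.1, -3.1, -4.6]
gripper_width: 0.0196
gripper_force: 40.0
```

```bash
python3 o.py
```

```text
14.6833 [0.59997231 0.02632907 0.14524437] [ 1.06 -3.14 -4.56] [-0.85  -0.089  0.028] 0.019609366909404062 2.218
```

Emit:
send_rows:
  targets:
    - {"claw":0.1,"slide":[0,0,8],"twist":[0,0,0]}
    - {"claw":0.1,"slide":[0,0,18],"twist":[0,0,0]}
    - {"claw":0.1,"slide":[0,0,30],"twist":[0,0,0]}
    - {"claw":0.1,"slide":[0,0,45],"twist":[0,0,0]}
    - {"claw":0.1,"slide":[0,0,65],"twist":[0,0,0]}

```text
t: 15.1
position: [0.5991, 0.0279, 0.2112]
tool_rot: [-2.898, 1.208, 0.007]
wrist_force: [0.3, 0.4, -3.8]
gripper_width: 0.0196
gripper_force: 40.0
```

Emit:
send_rows:
  targets:
    - {"claw":0.1,"slide":[0,0,20],"twist":[0,0,4]}
    - {"claw":0.1,"slide":[0,0,32],"twist":[0,0,11]}
    - {"claw":0.1,"slide":[0,0,32],"twist":[0,0,18]}
    - {"claw":0.1,"slide":[0,0,32],"twist":[0,0,25]}
    - {"claw":0.1,"slide":[0,0,32],"twist":[0,0,32]}

```text
t: 15.52
position: [0.6001, 0.0279, 0.2444]
tool_rot: [-3.118, 0.352, -0.001]
wrist_force: [-0.1, 0.8, -3.2]
gripper_width: 0.0191
gripper_force: 40.0
```

```bash
python3 o.py; python3 -c "
from workcell import r;print(r.observe()['tool_rot'])"
```

```text
15.5167 [0.60007587 0.02789205 0.24440754] [-0.11  0.8  -3.16] [0.051 0.066 0.017] 0.019127869409819694 1.653
[-3.11846052e+00  3.52399525e-01 -1.06857946e-03]
```

Emit:
send_rows:
  targets:
    - {"claw":0.1,"slide":[-13,-28,0],"twist":[0,0,6]}
    - {"claw":0.1,"slide":[-28,-60,0],"twist":[0,0,12]}
    - {"claw":0.1,"slide":[-43,-92,0],"twist":[0,0,18]}
    - {"claw":0.1,"slide":[-58,-124,0],"twist":[0,0,25]}
    - {"claw":0.1,"slide":[-73,-156,0],"twist":[0,0,31.6]}

```text
t: 15.93
position: [0.5269, -0.1289, 0.2439]
tool_rot: [-3.097, -0.509, -0.003]
wrist_force: [0.4, -0.8, -3.4]
gripper_width: 0.0195
gripper_force: 40.0
```

Emit:
send_rows:
  targets:
    - {"claw":0.1,"slide":[-15,-32,0],"twist":[0,0,0]}
    - {"claw":0.1,"slide":[-30,-64,0],"twist":[0,0,0]}
    - {"claw":0.1,"slide":[-44,-94,0],"twist":[0,0,0]}
    - {"claw":0.1,"slide":[-54,-114,0],"twist":[0,0,0]}
    - {"claw":0.1,"slide":[-57.5,-123.5,0],"twist":[0,0,0]}

```text
t: 16.35
position: [0.4692, -0.2546, 0.2439]
tool_rot: [-3.102, -0.495, -0.003]
wrist_force: [0.3, -0.1, -2.8]
gripper_width: 0.0193
gripper_force: 40.0
```

Emit:
send_rows:
  targets:
    - {"claw":0.1,"slide":[0,0,0],"twist":[0,0,0]}
    - {"claw":0.1,"slide":[0,0,0],"twist":[0,0,0]}
    - {"claw":0.1,"slide":[0,0,0],"twist":[0,0,0]}
    - {"claw":0.1,"slide":[0,0,-12],"twist":[0,0,0]}
    - {"claw":0.1,"slide":[0,0,-20],"twist":[0,0,0]}

```text
t: 16.77
position: [0.4708, -0.2512, 0.2224]
tool_rot: [-3.1, -0.503, -0.001]
wrist_force: [-0.7, 0.9, -2.7]
gripper_width: 0.0195
gripper_force: 40.0
```

```bash
python3 o.py
python3 - <<'E'
import cv2
from workcell import r,capture
print(r.observe()['tool_rot'])
p,d=capture("scene");cv2.imwrite("pics/s6.png",cv2.resize(p[230:350,180:300],None,fx=5,fy=5,interpolation=2))
E
```

```text
16.7667 [ 0.47080036 -0.25119674  0.22239567] [-0.73  0.85 -2.71] [ 0.04   0.06  -0.025] 0.01952182517871306 0.548
[-3.10025910e+00 -5.03413146e-01 -1.15657633e-03]
```

View pics/s6.png

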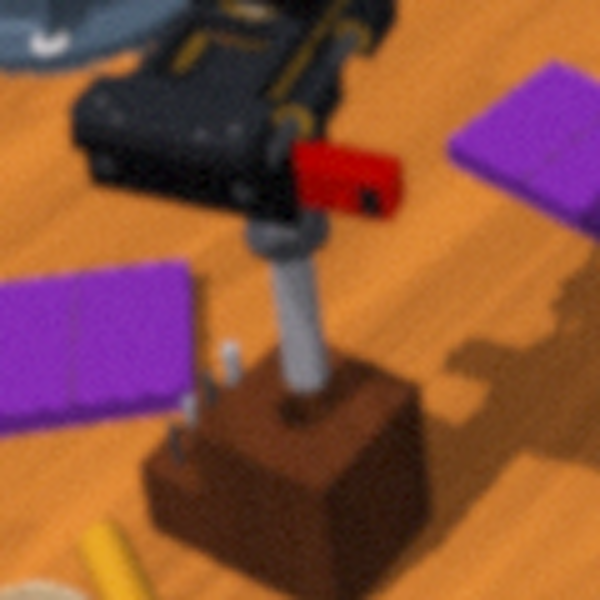

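The crop shows the tip at about (305,385), 18 mm above the hole near (300,407) and a little to its right. The measured pose also sits about 2 mm in +y from the pick-up pose, so I'll let it settle and correct.

Emit:
send_rows:
  targets:
    - {"claw":0.1,"slide":[0,0,0],"twist":[0,0,0.3]}
    - {"claw":0.1,"slide":[0,0,0],"twist":[0,0,0.3]}
    - {"claw":0.1,"slide":[0,0,0],"twist":[0,0,0.3]}
    - {"claw":0.1,"slide":[0,0,0],"twist":[0,0,0.3]}

```text
t: 17.15
position: [0.4705, -0.2531, 0.223]
tool_rot: [3.1, 0.509, 0.001]
wrist_force: [-0.9, 1.0, -3.0]
gripper_width: 0.0197
gripper_force: 40.0
```

Settled at (0.4705, -0.2531), within 0.5 mm of the pick-up pose. Lowering in.

Emit:
send_rows:
  targets:
    - {"claw":0.1,"slide":[-0.5,-0.4,-6],"twist":[0,0,0]}
    - {"claw":0.1,"slide":[-0.5,-0.4,-12],"twist":[0,0,0]}
    - {"claw":0.1,"slide":[-0.5,-0.4,-17],"twist":[0,0,0]}
    - {"claw":0.1,"slide":[-0.5,-0.4,-22],"twist":[0,0,0]}
    - {"claw":0.1,"slide":[-0.5,-0.4,-26],"twist":[0,0,0]}

```text
t: 17.57
position: [0.4692, -0.2533, 0.1956]
tool_rot: [-3.099, -0.508, 0.001]
wrist_force: [-0.7, -0.6, -3.6]
gripper_width: 0.0193
gripper_force: 40.0
```

```bash
python3 o.py
```

```text
17.5667 [ 0.46923    -0.25327018  0.19559032] [-0.68 -0.62 -3.63] [ 0.022 -0.057  0.001] 0.019304580377956484 0.541
```

Emit:
send_rows:
  targets:
    - {"claw":0.1,"slide":[0,0,-12],"twist":[0,0,0]}
    - {"claw":0.1,"slide":[0,0,-26],"twist":[0,0,0]}
    - {"claw":0.1,"slide":[0,0,-40],"twist":[0,0,0]}
    - {"claw":0.1,"slide":[0,0,-54],"twist":[0,0,0]}
    - {"claw":0.1,"slide":[0,0,-66],"twist":[0,0,0]}

```text
t: 17.98
position: [0.4694, -0.2534, 0.1294]
tool_rot: [-3.1, -0.508, 0.001]
wrist_force: [-0.0, 0.8, -2.9]
gripper_width: 0.0199
gripper_force: 40.0
```

Emit:
send_rows:
  targets:
    - {"claw":0.1,"slide":[0,0,-5],"twist":[0,0,0]}
    - {"claw":0.1,"slide":[0,0,-9],"twist":[0,0,0]}
    - {"claw":0.1,"slide":[0,0,-12],"twist":[0,0,0]}
    - {"claw":0.1,"slide":[0,0,-13],"twist":[0,0,0]}
    - {"claw":0.1,"slide":[0,0,-13],"twist":[0,0,0]}

```text
t: 18.4
position: [0.4698, -0.2537, 0.1178]
tool_rot: [3.1, 0.508, 0.001]
wrist_force: [0.6, 0.6, -2.9]
gripper_width: 0.0197
gripper_force: 40.0
```

```bash
python3 o.py
```

```text
18.4 [ 0.46980664 -0.25369383  0.11776179] [ 0.59  0.61 -2.88] [0.012 0.005 0.006] 0.019652310469321907 0.541
```

Emit:
send_rows:
  targets:
    - {"claw":0.1,"slide":[0,0,-0.7],"twist":[0,0,0]}
    - {"claw":0.1,"slide":[0,0,-1.3],"twist":[0,0,0]}
    - {"claw":0.1,"slide":[0,0,-1.6],"twist":[0,0,0]}
    - {"claw":0.1,"slide":[0,0,-1.6],"twist":[0,0,0]}

```text
t: 18.73
position: [0.4699, -0.2537, 0.1165]
tool_rot: [3.099, 0.508, 0.001]
wrist_force: [-0.1, 0.2, -0.3]
gripper_width: 0.0196
gripper_force: 40.0
```

The stand is carrying the weight. Releasing and rising.

Emit:
send_rows:
  targets:
    - {"claw":0.8,"slide":[0,0,0],"twist":[0,0,0]}
    - {"claw":0.8,"slide":[0,0,0],"twist":[0,0,0]}
    - {"claw":0.8,"slide":[0,0,0],"twist":[0,0,0]}
    - {"claw":0.8,"slide":[0,0,0],"twist":[0,0,0]}
    - {"claw":0.8,"slide":[0,0,0],"twist":[0,0,0]}

```text
t: 19.15
position: [0.4697, -0.2536, 0.1161]
tool_rot: [3.1, 0.508, 0.0]
wrist_force: [0.0, -0.7, -0.2]
gripper_width: 0.0448
gripper_force: 0.0
```

Emit:
send_rows:
  targets:
    - {"claw":0.8,"slide":[0,0,0],"twist":[0,0,0]}
    - {"claw":0.8,"slide":[0,0,0],"twist":[0,0,0]}
    - {"claw":0.8,"slide":[0,0,0],"twist":[0,0,0]}
    - {"claw":0.8,"slide":[0,0,0],"twist":[0,0,0]}
    - {"claw":0.8,"slide":[0,0,0],"twist":[0,0,0]}

```text
t: 19.57
position: [0.4696, -0.2535, 0.1159]
tool_rot: [-3.1, -0.508, 0.0]
wrist_force: [-0.0, 0.3, 0.1]
gripper_width: 0.0686
gripper_force: 0.0
```

Emit:
send_rows:
  targets:
    - {"claw":0.8,"slide":[0,0,15],"twist":[0,0,0]}
    - {"claw":0.8,"slide":[0,0,40],"twist":[0,0,0]}
    - {"claw":0.8,"slide":[0,0,70],"twist":[0,0,0]}
    - {"claw":0.8,"slide":[0,0,100],"twist":[0,0,0]}
    - {"claw":0.8,"slide":[0,0,130],"twist":[0,0,0]}

```text
t: 19.98
position: [0.4692, -0.2532, 0.2471]
tool_rot: [-3.1, -0.508, 0.001]
wrist_force: [0.0, -0.4, 0.4]
gripper_width: 0.0694
gripper_force: 0.0
```

Emit:
send_rows:
  targets:
    - {"claw":0.8,"slide":[0,0,20],"twist":[0,0,0]}
    - {"claw":0.8,"slide":[-25,-10,40],"twist":[0,0,0]}
    - {"claw":0.8,"slide":[-50,-20,40],"twist":[0,0,0]}
    - {"claw":0.8,"slide":[-60,-25,40],"twist":[0,0,0]}
    - {"claw":0.8,"slide":[-60,-25,40],"twist":[0,0,0]}

```text
t: 20.4
position: [0.4078, -0.2788, 0.286]
tool_rot: [-3.101, -0.504, 0.001]
wrist_force: [0.8, 0.3, 0.2]
gripper_width: 0.0695
gripper_force: 0.0
```

```bash
python3 o.py
python3 - <<'E'
from h import *
from workcell import capture,camera_params
p,d=capture("scene");q,_=capture("top");w,_=capture("wrist")
z=lambda a,f:cv2.resize(a,None,fx=f,fy=f,interpolation=2)
a=z(p[220:350,180:430],2.4);b=z(q[155:275,260:510],2.4)
cv2.imwrite("pics/end.png",np.vstack([a,b]))
c=camera_params("top")
for A,ct,k in blobs(q,[0,180,90],[5,255,255],(400,200,460,280))[1]: print("red",A,ct,ray(c,*k[0],.14)[0].round(4))
d0=cv2.absdiff(q,np.load("top.npz")["p"]).max(2)[155:215,265:330];print("jig diff",(d0>40).sum())
E
```

```text
20.4 [ 0.40777106 -0.27882109  0.28603287] [0.76 0.34 0.19] [-0.022 -0.03  -0.036] 0.06948516763235668 0.422
red 149 [429.4 229.9] [ 0.4874 -0.2444  0.14  ]
jig diff 118
```

View pics/end.png

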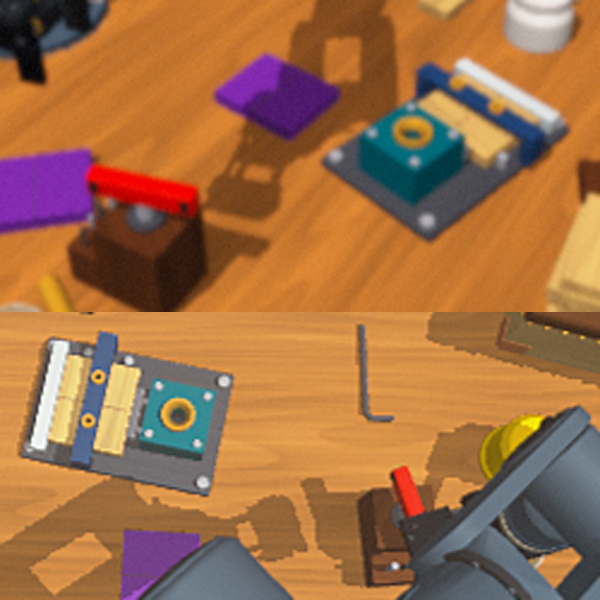

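The final view shows the key hanging fully down on its collar in the stand at (145,205). The bore is empty, the jaw is advanced at (137,412) and the blank is close to the fence. I'll check the blank's shift numerically from the two top pictures.

Run:
```python
from h import *
from workcell import capture,camera_params
c=camera_params("top");q,_=capture("top");p=np.load("top.npz")["p"]
u=np.array([np.cos(np.radians(79.5)),np.sin(np.radians(79.5)),0]);v=np.array([u[1],-u[0],0]);o=np.array([.598,.0287,.03])
M=R.from_rotvec(c["attitude"]).as_matrix()
def pr(X):
    x=(X-c["xyz"])@M@c["intrinsics"].T;return x[:,:2]/x[:,2:]
s=np.arange(30,180,1.)/1000
for n,im in(("before",p),("after",q)):
    prof=0
    for t in np.arange(-.03,.031,.003):
        g=pr(o+s[:,None]*u+t*v).astype(np.float32)
        prof=prof+cv2.remap(im.astype(np.float32),g[:,0].reshape(1,-1),g[:,1].reshape(1,-1),1)[0]
    prof/=21; sat=prof[:,2]-prof[:,0]
    e=np.diff(sat);k=[(int(s[i]*1000),round(float(e[i]),1)) for i in range(1,len(e)-1) if abs(e[i])>6 and abs(e[i])>=abs(e[i-1]) and abs(e[i])>abs(e[i+1])]
    print(n,k)
```

```text
before [(44, 18.5), (61, 19.0), (102, -42.7), (107, 14.7), (123, -10.3), (128, 29.8), (161, -30.6)]
after [(45, 21.5), (62, 23.6), (102, -44.4), (107, 15.3), (123, -10.5), (128, 31.7), (162, -28.4)]
```

Run:
```python
from h import *
from workcell import capture,camera_params
c=camera_params("top");q,_=capture("top");p=np.load("top.npz")["p"]
u=np.array([np.cos(np.radians(79.5)),np.sin(np.radians(79.5)),0]);v=np.array([u[1],-u[0],0]);o=np.array([.598,.0287,.03])
M=R.from_rotvec(c["attitude"]).as_matrix()
def pr(X):
    x=(X-c["xyz"])@M@c["intrinsics"].T;return x[:,:2]/x[:,2:]
s=np.arange(40,70,2.)/1000;print((s*1000).astype(int))
for im in(p,q):
    P=np.mean([cv2.remap(im.astype(np.float32),*[a.reshape(1,-1) for a in pr(o+s[:,None]*u+t*v).astype(np.float32).T],1)[0] for t in np.arange(-.02,.021,.004)],0)
    print(P[:,1].astype(int),(P[:,2]-P[:,0]).astype(int))
z=lambda a:cv2.resize(a[160:230,262:352],None,fx=6,fy=6,interpolation=3)
cv2.imwrite("pics/cmp.png",cv2.resize(np.hstack([z(p),z(q)]),(800,311)))
```

```text
[40 42 44 46 48 50 52 54 56 58 60 62 64 66 68]
[135 132 130 130 138 143 144 140 123  99  94 129 172 196 204] [-89 -80 -49 -13   7   7   4   2   0  10  40  78 106 112 111]
[142 139 129 111  97 107 126 145 149 145 142 152 175 202 215] [-95 -87 -60 -19  11  12   7   4   2   0   1  29  76 106 113]
```

View pics/cmp.png

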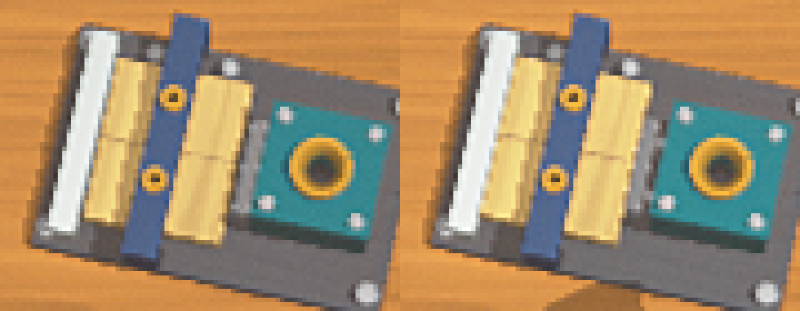

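In the comparison, the jaw moved about 6 mm. It now touches the blank with no gap, and the blank's edge is at about 62 mm, flush to the fence. Handing in.

```bash
python3 -c "
from workcell import r;print(r.finish_job())"
```

```text
the job is handed in; nothing more can be done
None
```

The job is handed in at about 20 s: the key found the socket without any search turning, the blank is clamped against the fence at the cam stop, and the key is back fully down in its stand; I viewed 13 pictures, over the limit of 10.

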